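# Set the capsule filler's depth dial and hold its cover up

## Robot

A 6-joint arm with a two-finger parallel gripper is mounted at the origin on the work surface. World frame = base frame: x ahead of the robot, y to its left, z up, the work surface at z = 0. Lengths are in m, angles in rad, forces in N, time in s.
With the tool pointing down it reaches from about 0.25 to 0.775 m from the base axis. Payload 4 kg.
Tool frame: the origin (TCP) lies on the centre line of the jaws, within the pads' length; the fingertips stand 22 mm ahead of it and the grasp point (between the pads) lies 3 mm ahead of it; z points along the fingers, y is the direction in which the jaws open and shut (so a half turn about z gives the same grasp; the last joint's range is limited). The gripper opens to 94 mm and grips with 3 to 60 N. Pads are 16 mm wide; open, the fingers measure 119 mm over their backs; the gripper's body (75 mm by 177 mm) begins 78 mm behind the grasp point.
Start: joints at [1.061, 0.087, 1.371, -0, 1.684, -0.103], TCP at [0.218, 0.505, 0.228] pointing down, gripper open.
Joint ranges: [-3.1, 3.1], [-0.76, 2.03], [0.27, 2.55], [-1.08, 4.22], [0.17, 2.65], [-2.57, 2.57]. Speed limits (rad/s): [2.79, 2.79, 3.14, 3.14, 3.14, 3.14].

## Interface

Orientations are given as [roll, pitch, yaw] about the fixed x, y, z axes, in that order (R = Rz(yaw) Ry(pitch) Rx(roll)).
In Python, from bench import robot gives the robot as it stands. The module is installed in compiled form; this text tells all that it offers.
- The arm moves only by the shell command python3 -m inch 'ROWS'. ROWS is JSON, a list of rows, each an object with "linear": the shift along the world's x, y, z scaled (see below), a list of three; "twist": the turn about the world's z scaled (see below); "gripper": the opening, from 0 (shut) to 1 (fully open). In form: [{"linear": [x, y, z], "twist": twist, "gripper": gripper}, ...]. A call has 1 to 10 rows; each row is the pose to reach, as a shift and turn from the pose commanded when the call began; what a row does not reach only later rows make up. The controller multiplies each number of a shift by 0.1 m and each number of a turn by 60 degrees. A row lasts 1/12 s, in which the tool goes at most 41.7 mm and 7.16 degrees, less where a joint would pass 70% of its speed; a pose out of reach is approached as far as the arm can. A call with a number of a shift or a turn outside -1 to 1 is refused whole. A call with a gripper value outside its range is refused whole. The fingers move at their own pace and stop on an object; the grip force is fixed at half the most. Time passes only in rows, so rows that repeat a pose let the fingers close. It gives the time, the measured TCP pose, the force and the opening at its end, in the units of the state.
- robot.get_obs(): the state, without advancing time (a new reading comes with each control period).
- robot.snapshot(name): name is "scene" or "side" or "wrist"; returns a dict with "image" (480x640x3 uint8, red, green, blue), "depth" (480x640 float32, m along the optical axis (not along the pixel's ray), 0 where there is no reading), "mtx" (3x3 intrinsics, pixels), "k1" (the pictures are not rectified: a ray, as slopes to the right and down, at radius r is drawn at 1 + k1 r^2 times it, then the intrinsics apply), "rvec" (rotation vector, rad) and "tvec" (3), from world to camera coordinates, as OpenCV has them; the wrist camera has in their place "hand_eye" (4x4, takes a point from camera to tool coordinates, whose origin is the TCP and whose axes are the flange's). Camera axes: x right, y down, z forward; pixel columns grow to the right and rows downward; lengths in m; the calibration is good to about 2 mm. A picture is of the moment at which its call begins: read the wrist's pose just before it.
- robot.close_job(): hands the job in, once; it reports no verdict.
The state is a dict: "time": time; "joint_positions": joint angles; "qvel": joint speeds; "joint_torque": joint torques, N m; "tool_pos": TCP position; "ee_rot": TCP orientation; "wrist_force": force on the tool from outside, world axes, zero at the start; "wrist_torque": the same for the moment, N m; "width": finger opening in m.
Only numpy, scipy, OpenCV 4.12 (cv2) and the standard library are available. Lean on these libraries where they do the work, as an engineer would, in place of code of your own. Each camera call takes 0.05 s, during which the arm holds its last target.

## Task

On the capsule filler with the closed clear cover and the depth dial, turn the dial clockwise until its white pointer stands at the long tick, and let go of it. Then lift the cover by its bar handle to 40 degrees from closed so that the capsules can be inspected, and finish while still holding it there with the fingers, because it falls shut when released. Do not let the cover drop and do not disturb the loose things around.

Things in the scene. Friction and masses are not known exactly. Their poses are not given: they have to be found in the camera images.
- filler: bench capsule filler, fixed: white body with a deck 60 mm above the table and an aluminium frame 190 x 240 mm, 100 mm high, under the clear cover. Origin on the table below the frame centre; body reaches 135 mm to +x and -x, 165 mm to +y, 235 mm to -y. z up; its -x side (front) faces roughly to the robot; yaw varies. Dial on its -y deck. The filler far back has no dial and is not meant
- dial (a joint): angle of the depth dial in rad, growing clockwise seen from above, range 0 to 2.6; at 0 the white pointer points to the filler's -x, at 1.4 it stands at the long tick (nearly the filler's +y). It starts between 0.05 and 0.75, turns with slight friction (0.04 N m) and stays where it is left
- dial_grip (a point): centre of the dial's upright black grip bar, on its vertical axis, 91 mm above the table. Bar: 44 mm long (point's x), 14 mm thick (y), from 71 to 103 mm above the table, on a 48 mm disc; white pointer on its -x end. Flat deck around it at 60 mm height; the cover's edge is 60 mm away towards the filler's +y
- dial_pointer (a point): outer tip of the white pointer, 34 mm from the dial's axis, turning with the dial, 63 mm above the table
- dial_mark (a point): middle of the long dark tick on the fixed dial plate, 43 mm from the dial's axis; the other ticks, every 20 degrees, are short
- cover (a joint): opening angle of the clear cover in rad, 0 closed, growing as it is raised, up to 1.9; 40 degrees is 0.698. Mass 0.4 to 0.75 kg, it falls shut freely
- cover_handle (a point): middle of the cover's handle: a level round black bar, 10 mm thick, along the filler's y, free for 90 mm between its posts, axis 35 mm above the strip below it, 145 mm above the table when closed. Closed, it is 165 mm to the filler's -x of the hinge and 44 mm above it; it circles the hinge as the cover rises and can turn between the fingers. The cover reaches 25 mm farther to -x
- cover_hinge (a point): middle of the hinge line at the cover's far edge (filler's +x side), fixed, 100 mm above the table; the hinge axis is the filler's y
- comb: white plastic capsule spreader comb, 62 x 48 x 27 mm, lying on the filler's right deck behind the dial (loose, to be left alone; origin under its centre)
- jar: amber jar with white cap, 60 mm across, 85 mm high, left of the filler (loose, to be left alone; origin under its centre)
- tamper: small steel hand tamper, 44 mm foot, 70 mm high, left of the filler (loose, to be left alone; origin under its centre)
- spatula: slim steel lab spatula 180 mm long, 18 mm wide, lying crosswise in front of the filler, on the robot's side (loose, to be left alone; origin under its centre)
- beaker: glass beaker, 64 mm across, 85 mm high, behind the filler (loose, to be left alone; origin under its centre)
- mortar: white ceramic mortar bowl, 90 mm across, 55 mm high, behind the filler (loose, to be left alone; origin under its centre)
- boat: shallow white weighing tray 75 x 75 x 18 mm, right of the filler (loose, to be left alone; origin under its centre)

How it is judged:
By the outcome, as a careful person would: the job done as asked, in the order asked, and still so for the second after the job is handed in, while the arm keeps its last pose, push and grip.
It also fails if it takes over 48 s, if anything falls off the work surface, if the arm or the gripper's body presses on something with over 40 N, if the wrist force passes 120 N, or if a joint passes its speed limit or range.

## Working session

There is one attempt and no reset: what is moved stays moved. The work goes in short steps, Python scripts to look and compute and a shell command to move; the robot and the scene stay as the last step left them, time stands still between calls to the robot, and variables do not carry over. Pictures are saved under pics/ and viewed, and the job is handed in when it is done.

```bash
ls; mkdir -p pics; python3 - <<'E'
from bench import robot
import cv2,pickle
o=robot.get_obs();print(o)
for n in("scene","side","wrist"):
    s=robot.snapshot(n);pickle.dump(s,open(f"pics/{n}0.pkl","wb"))
    cv2.imwrite(f"pics/{n}0.png",s["image"][:,:,::-1]);print(n,{k:v for k,v in s.items() if k not in("image","depth")})
E
```

```text
pics
{'time': 0.0, 'joint_positions': array([ 1.06089879e+00,  8.79386403e-02,  1.37223235e+00, -2.96787479e-05,
        1.68360696e+00, -1.03090413e-01]), 'qvel': array([ 0.00144117, -0.00152059, -0.00124823,  0.00126551,  0.00040537,
       -0.00136893]), 'joint_torque': array([-2.21529745e-04, -3.40200198e+01, -3.02417421e+01,  7.17647793e-02,
        3.32320004e-02, -1.52862804e-04]), 'tool_pos': array([0.21738612, 0.50467091, 0.22632419]), 'ee_rot': array([-3.13941592e+00, -1.95543965e-04,  2.73478201e+00]), 'wrist_force': array([-0.02233771, -0.83051293, -0.20277977]), 'wrist_torque': array([ 0.03743758, -0.02207683, -0.03713601]), 'width': 0.0939325937180983}
scene {'mtx': array([[596.85633285,   0.        , 300.68461009],
       [  0.        , 596.85633285, 236.58324143],
       [  0.        ,   0.        ,   1.        ]]), 'k1': -0.08089131043729672, 'rvec': array([ 2.0581367 ,  1.74432524, -0.47530142]), 'tvec': array([-0.114614  , -0.44551804,  1.7773123 ])}
side {'mtx': array([[519.66896377,   0.        , 322.38217667],
       [  0.        , 519.66896377, 229.34044279],
       [  0.        ,   0.        ,   1.        ]]), 'k1': -0.026803219841863957, 'rvec': array([ 2.31318943, -0.86183442,  0.33162727]), 'tvec': array([-0.42173852,  0.38610787,  0.74835806])}
wrist {'mtx': array([[344.93711421,   0.        , 316.7454993 ],
       [  0.        , 344.93711421, 237.58305275],
       [  0.        ,   0.        ,   1.        ]]), 'k1': -0.060131459237154024, 'hand_eye': array([[-6.34223055e-04, -9.58158482e-01, -2.86237525e-01,
         8.30472924e-02],
       [ 9.99999588e-01, -4.21673999e-04, -8.04200200e-04,
         3.75889779e-04],
       [ 6.49852321e-04, -2.86237917e-01,  9.58158355e-01,
        -1.56938390e-01],
       [ 0.00000000e+00,  0.00000000e+00,  0.00000000e+00,
         1.00000000e+00]])}
```

View pics/scene0.png

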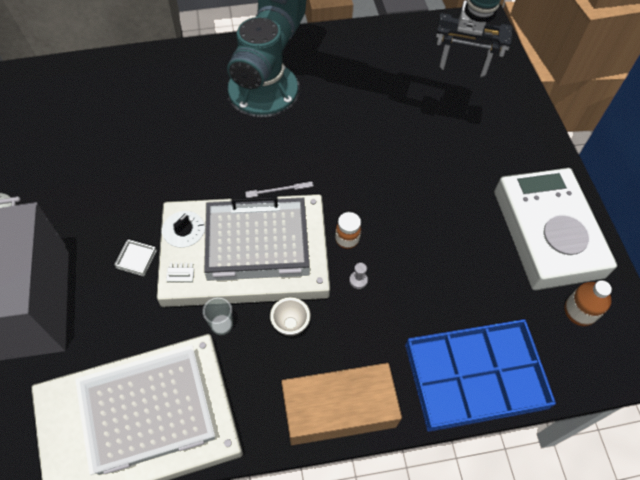

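View pics/side0.png

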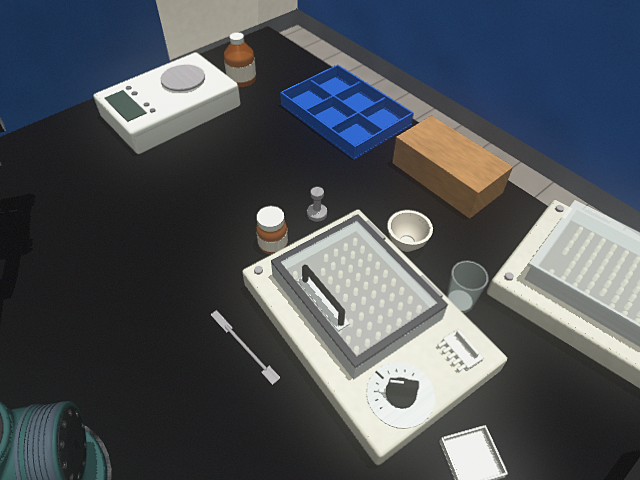

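View pics/wrist0.png

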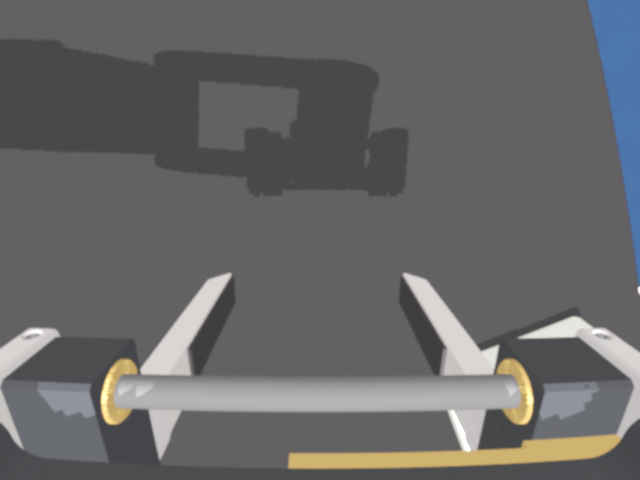

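The side view shows the filler clearly, with the dial near (400,392) and the handle from (305,270) to (342,322). I'll enlarge it and cast rays.

```bash
cat > h.py <<'E'
import numpy as np,cv2,pickle
from scipy.spatial.transform import Rotation as Ro
def und(s,uv):
    K=s["mtx"];d=np.array([s["k1"],0,0,0,0.])
    return cv2.undistortPoints(np.array(uv,float).reshape(-1,1,2),K,d).reshape(-1,2)
def cam(s,obs=None):
    if "rvec" in s:
        R=cv2.Rodrigues(s["rvec"])[0];return -R.T@s["tvec"],R.T
    T=s["hand_eye"];Rt=Ro.from_euler("xyz",obs["ee_rot"]).as_matrix()
    return obs["tool_pos"]+Rt@T[:3,3],Rt@T[:3,:3]
def plane(s,uv,z,obs=None):
    c,R=cam(s,obs);n=und(s,uv);d=(R@np.c_[n,np.ones(len(n))].T).T
    return c+d*((z-c[2])/d[:,2])[:,None]
def proj(s,P,obs=None):
    c,R=cam(s,obs);p=(np.atleast_2d(P)-c)@R
    d=np.array([s["k1"],0,0,0,0.])
    return cv2.projectPoints(p.reshape(-1,1,3),np.zeros(3),np.zeros(3),s["mtx"],d)[0].reshape(-1,2)
E
python3 - <<'E'
import pickle,cv2
s=pickle.load(open("pics/side0.pkl","rb"))["image"][:,:,::-1]
cv2.imwrite("pics/sd.png",cv2.resize(s[340:460,340:500],None,fx=5,fy=5,interpolation=cv2.INTER_CUBIC))
cv2.imwrite("pics/sf.png",cv2.resize(s[200:360,240:450],None,fx=3.7,fy=3.7,interpolation=cv2.INTER_CUBIC))
E
```

```text
(no output)
```

View pics/sd.png

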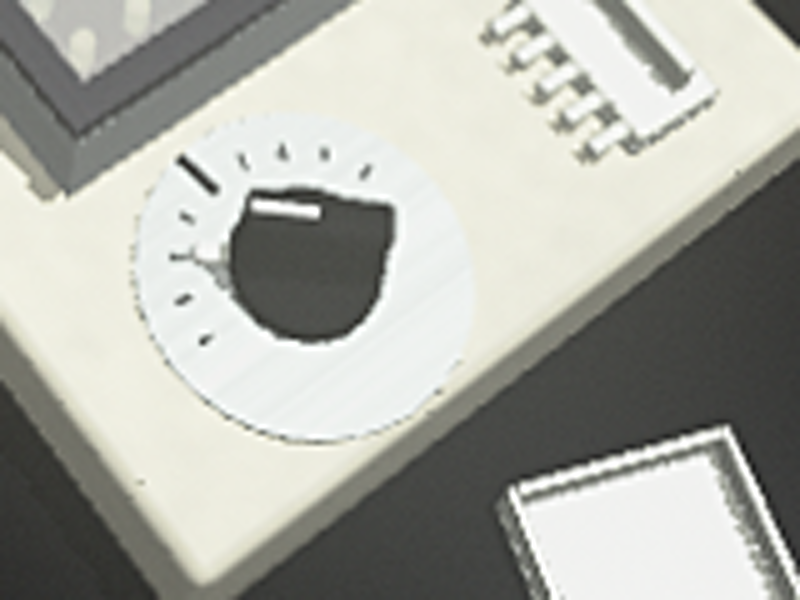

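View pics/sf.png

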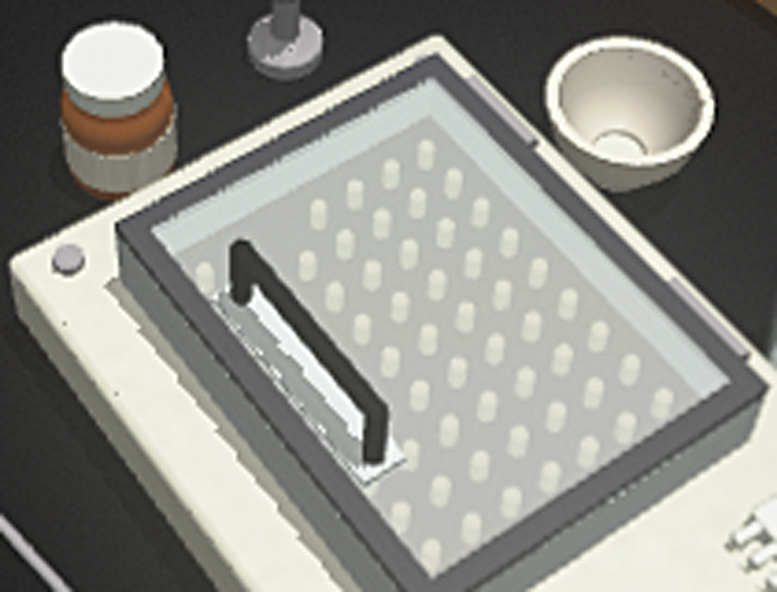

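```bash
python3 - <<'E'
from h import *
s=pickle.load(open("pics/side0.pkl","rb"))
sd=lambda u,v:(340+u/5-.4,340+v/5-.4); sf=lambda u,v:(240+u/3.7-.36,200+v/3.7-.36)
pl=plane(s,[sd(135,275),sd(475,285),sd(295,112),sd(312,442),sd(197,173),sd(205,258)],.0615)
print("plate edges",pl.round(4)); 
hh=plane(s,[sf(242,252),sf(380,413)],.145); print("handle",hh.round(4),np.linalg.norm(hh[0]-hh[1])); m=hh.mean(0);print(m)
d=hh[0]-hh[1]; print("yaw from handle (y axis)",np.degrees(np.arctan2(-d[0],d[1])))
fr=plane(s,[sf(117,225),sf(437,55),sf(770,388)],.108);print("coverframe",fr.round(4))
co=plane(s,[sd(205,585),sf(12,262),sf(440,38)],.06);print("body corners",co.round(4))
e=co[1]-co[0];print(np.linalg.norm(e),np.degrees(np.arctan2(-e[0],e[1])))
e=co[2]-co[1];print(np.linalg.norm(e),np.degrees(np.arctan2(e[1],e[0])))
# pointer at several z
print(plane(s,[sd(255,206),sd(318,213)],.103), plane(s,[sd(255,206)],.09))
# grip top corners & depth
print(plane(s,[sd(253,190),sd(393,207)],.103))
for n in("side",):
  for uv in [sd(285,209),sd(330,205),sf(310,330),sf(280,295)]:
    u,v=map(int,map(round,uv));print(uv,s["depth"][v-1:v+2,u-1:u+2])
E
```

```text
plate edges [[ 0.4528 -0.224   0.0615]
 [ 0.5289 -0.2943  0.0615]
 [ 0.5288 -0.2188  0.0615]
 [ 0.4565 -0.2945  0.0615]
 [ 0.4905 -0.213   0.0615]
 [ 0.4727 -0.2342  0.0615]]
handle [[ 0.4965 -0.0274  0.145 ]
 [ 0.4872 -0.1266  0.145 ]] 0.0996058563130971
[ 0.4918386  -0.07698427  0.145     ]
yaw from handle (y axis) -5.338785431701141
coverframe [[ 0.4791  0.0432  0.108 ]
 [ 0.6657  0.0233  0.108 ]
 [ 0.6416 -0.2134  0.108 ]]
body corners [[ 0.4046 -0.3022  0.06  ]
 [ 0.4461  0.0891  0.06  ]
 [ 0.7075  0.0603  0.06  ]]
0.3934195818254545 -6.051340967277592
0.2629499929023412 -6.281412273287387
[[ 0.47958807 -0.24227723  0.103     ]
 [ 0.49201064 -0.25592261  0.103     ]] [[ 0.48486304 -0.23921778  0.09      ]]
[[ 0.48272569 -0.23841452  0.103     ]
 [ 0.5100538  -0.26913693  0.103     ]]
(396.6, 381.40000000000003) [[0.7614175  0.75878453 0.7608006 ]
 [0.7559542  0.75946957 0.75577277]
 [0.75763893 0.7590243  0.757223  ]]
(405.6, 380.6) [[0.76007587 0.76241463 0.763028  ]
 [0.75863767 0.7603478  0.7587421 ]
 [0.7587566  0.75957656 0.7594671 ]]
(323.42378378378373, 288.82918918918915) [[0.8110783  0.80986255 0.80840147]
 [0.80871767 0.80932957 0.80604607]
 [0.80874294 0.80580103 0.8072154 ]]
(315.31567567567566, 279.3697297297297) [[0.81931156 0.8194072  0.82049376]
 [0.82222635 0.8178985  0.8206163 ]
 [0.81810355 0.8164475  0.81738436]]
```

Measured from this:
- Filler yaw is about -6°.
- Dial axis is near (0.492, -0.2575).
- Dial bar points at about 132° in world, so the dial reads about 0.73. The target direction is about 94°.
- Handle is near (0.492, -0.077).

I'll move above the dial and look with the wrist camera.

```bash
R='python3 -m inch'
python3 -m inch '[{"linear":[0.34,-0.95,0],"twist":-0.2,"gripper":1},{"linear":[0.34,-0.95,0],"twist":-0.2,"gripper":1},{"linear":[0.34,-0.95,0],"twist":-0.2,"gripper":1}]'
python3 -m inch '[{"linear":[0.34,-0.95,0],"twist":-0.2,"gripper":1},{"linear":[0.34,-0.95,0],"twist":-0.2,"gripper":1},{"linear":[0.34,-0.95,0],"twist":-0.2,"gripper":1}]'
python3 -m inch '[{"linear":[0.34,-0.95,0],"twist":0,"gripper":1},{"linear":[0.34,-0.95,0],"twist":0,"gripper":1},{"linear":[0.34,-0.95,0],"twist":0,"gripper":1}]'
python3 -m inch '[{"linear":[0.34,-0.95,0],"twist":0,"gripper":1},{"linear":[0.34,-0.95,0],"twist":0,"gripper":1},{"linear":[0.34,-0.95,0],"twist":0,"gripper":1}]'
```

```text
time: 0.4
tool_pos: [0.2522, 0.407, 0.2269]
ee_rot: [-3.139, 0.002, 2.521]
wrist_force: [0.4, 0.9, -0.7]
width: 0.094
time: 0.65
tool_pos: [0.2863, 0.3117, 0.2273]
ee_rot: [-3.141, 0.002, 2.311]
wrist_force: [0.5, 0.3, 0.1]
width: 0.0939
time: 0.9
tool_pos: [0.3202, 0.2167, 0.2273]
ee_rot: [-3.141, 0.002, 2.313]
wrist_force: [-0.4, 0.3, 0.6]
width: 0.0942
time: 1.15
tool_pos: [0.3542, 0.1216, 0.2273]
ee_rot: [-3.141, 0.002, 2.312]
wrist_force: [1.1, 0.4, -0.5]
width: 0.0938
```

```bash
python3 -m inch '[{"linear":[0.34,-0.95,0],"twist":0,"gripper":0.5},{"linear":[0.34,-0.95,0],"twist":0,"gripper":0.5},{"linear":[0.34,-0.95,0],"twist":0,"gripper":0.5}]'
python3 -m inch '[{"linear":[0.34,-0.95,0],"twist":0,"gripper":0.5},{"linear":[0.34,-0.95,0],"twist":0,"gripper":0.5},{"linear":[0.34,-0.95,0],"twist":0,"gripper":0.5}]'
python3 -m inch '[{"linear":[0.35,-0.95,0],"twist":0,"gripper":0.5},{"linear":[0.35,-0.95,0],"twist":0,"gripper":0.5},{"linear":[0.35,-0.95,0],"twist":0,"gripper":0.5}]'
python3 -m inch '[{"linear":[0.35,-0.94,0],"twist":0,"gripper":0.5},{"linear":[0.35,-0.94,0],"twist":0,"gripper":0.5},{"linear":[0.35,-0.94,0],"twist":0,"gripper":0.5},{"linear":[0.35,-0.94,0],"twist":0,"gripper":0.5}]'
python3 - <<'E'
from bench import robot
from h import *
o=robot.get_obs();s=robot.snapshot("wrist");pickle.dump((o,s),open("pics/w1.pkl","wb"))
cv2.imwrite("pics/w1.png",s["image"][:,:,::-1]);print(o["tool_pos"],o["ee_rot"],o["joint_positions"])
print(proj(s,[[.492,-.2575,.0615],[.492,-.2575,.103]],o))
E
```

```text
time: 1.4
tool_pos: [0.3882, 0.0264, 0.2272]
ee_rot: [-3.14, 0.001, 2.312]
wrist_force: [0.1, 0.2, 0.5]
width: 0.0775
time: 1.65
tool_pos: [0.4222, -0.0688, 0.2269]
ee_rot: [-3.14, 0.001, 2.312]
wrist_force: [1.0, 0.2, -0.5]
width: 0.0573
time: 1.9
tool_pos: [0.4571, -0.1639, 0.2266]
ee_rot: [-3.14, 0.0, 2.313]
wrist_force: [-0.1, 0.4, -0.5]
width: 0.047
time: 2.23
tool_pos: [0.4918, -0.2573, 0.2257]
ee_rot: [-3.14, -0.002, 2.312]
wrist_force: [0.3, 0.6, 0.4]
width: 0.0472
[ 0.49181723 -0.25729057  0.2257374 ] [-3.14031721e+00 -1.58595956e-03  2.31180318e+00] [-5.83633655e-01  1.00253807e-01  1.36004941e+00 -8.55928516e-04
  1.68313834e+00 -1.32473669e+00]
[[316.54400646 225.39182054]
 [316.41870877 237.70402339]]
```

View pics/w1.png

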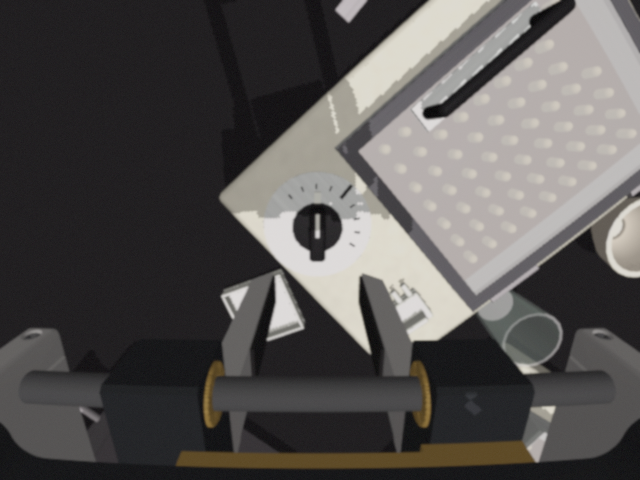

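```bash
python3 - <<'E'
import cv2
i=cv2.imread("pics/w1.png");cv2.imwrite("pics/w1z.png",cv2.resize(i[160:290,250:410],None,fx=4.6,fy=4.6,interpolation=cv2.INTER_CUBIC))
E
```

```text
(no output)
```

View pics/w1z.png

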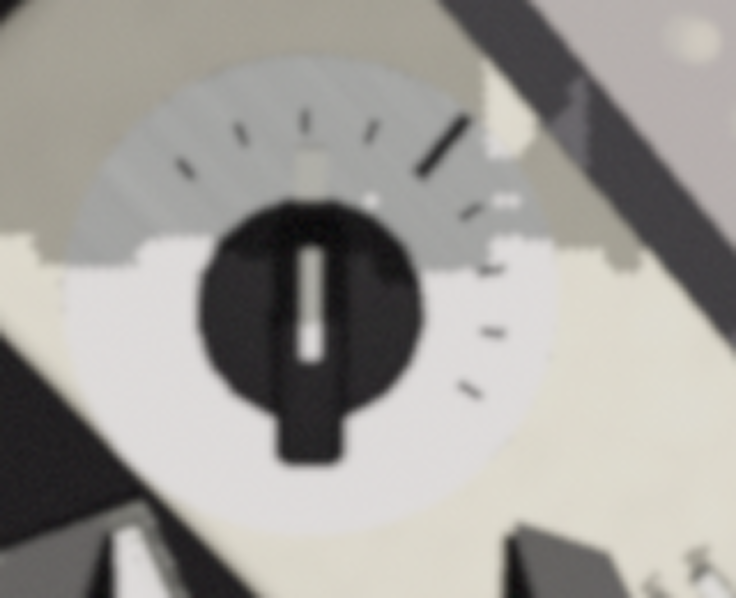

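```bash
python3 - <<'E'
from h import *
o,s=pickle.load(open("pics/w1.pkl","rb"))
z=lambda u,v:(250+u/4.6-.4,160+v/4.6-.4)
a=plane(s,[z(67,296),z(556,296),z(311,55),z(311,535),z(442,146)],.0615,o)
print(a.round(4)); c=a[:4].mean(0);print("c",c)
p=plane(s,[z(312,150)],.063,o)[0];g=plane(s,[z(199,308),z(424,308)],.071,o).mean(0);print("disc c",g)
st=plane(s,[z(312,248),z(312,360)],.103,o);print(st)
for c in (c,):
  for q in (p,a[4]): d=(q-c)[:2];print(np.linalg.norm(d),np.degrees(np.arctan2(d[1],d[0])))
E
```

```text
[[ 0.4538 -0.2904  0.0615]
 [ 0.5293 -0.2214  0.0615]
 [ 0.4579 -0.2193  0.0615]
 [ 0.5279 -0.2958  0.0615]
 [ 0.4899 -0.2148  0.0615]]
c [ 0.49221895 -0.2567246   0.0615    ]
disc c [ 0.49164339 -0.25600656  0.071     ]
[[ 0.47850042 -0.24147985  0.103     ]
 [ 0.49272258 -0.25702669  0.103     ]]
0.03189826146345214 132.15760014822493
0.04199520291611596 93.13417409182047
```

```bash
python3 -m inch '[{"linear":[0,0.01,-0.3],"twist":0,"gripper":0.5},{"linear":[0,0.01,-0.6],"twist":0,"gripper":0.5},{"linear":[0,0.01,-0.8],"twist":0,"gripper":0.5},{"linear":[0,0.01,-0.8],"twist":0,"gripper":0.5}]'
python3 -m inch '[{"linear":[0,0,-0.15],"twist":0,"gripper":0.5},{"linear":[0,0,-0.3],"twist":0,"gripper":0.5},{"linear":[0,0,-0.46],"twist":0,"gripper":0.5},{"linear":[0,0,-0.46],"twist":0,"gripper":0.5},{"linear":[0,0,-0.46],"twist":0,"gripper":0.5}]'
python3 -c "
from bench import robot
import cv2
cv2.imwrite('pics/s2.png',robot.snapshot('side')['image'][200:,240:,::-1])"
```

```text
time: 2.62
tool_pos: [0.4886, -0.2495, 0.1421]
ee_rot: [-3.14, -0.011, 2.317]
wrist_force: [-0.7, -0.3, -0.6]
width: 0.0472
time: 3.03
tool_pos: [0.4916, -0.252, 0.1023]
ee_rot: [3.141, -0.0, 2.317]
wrist_force: [0.4, -0.2, 0.6]
width: 0.0471
```

View pics/s2.png

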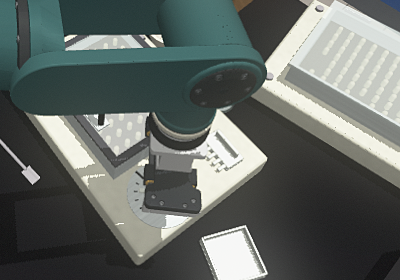

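The side view shows the gripper over the dial, hiding it, at about (170,190) in the crop. The TCP is about 4 mm off in y and 5 mm high, so I'll settle and correct.

```bash
python3 -m inch '[{"linear":[0,0,0],"twist":0,"gripper":0.5},{"linear":[0,0,0],"twist":0,"gripper":0.5}]'
python3 -m inch '[{"linear":[0,-0.04,-0.04],"twist":0,"gripper":0.5},{"linear":[0,-0.04,-0.04],"twist":0,"gripper":0.5},{"linear":[0,-0.04,-0.04],"twist":0,"gripper":0.5}]'
```

```text
time: 3.25
tool_pos: [0.4925, -0.2532, 0.1035]
ee_rot: [3.141, 0.003, 2.316]
wrist_force: [0.7, -1.1, -0.3]
width: 0.0468
time: 3.5
tool_pos: [0.4915, -0.2571, 0.0974]
ee_rot: [-3.142, -0.0, 2.315]
wrist_force: [-0.5, 0.0, -0.3]
width: 0.0468
```

Positioned. Next I close on the bar.

```bash
python3 -m inch '[{"linear":[0,0,0],"twist":0,"gripper":0.3},{"linear":[0,0,0],"twist":0,"gripper":0.2},{"linear":[0,0,0],"twist":0,"gripper":0.1},{"linear":[0,0,0],"twist":0,"gripper":0.05},{"linear":[0,0,0],"twist":0,"gripper":0.05},{"linear":[0,0,0],"twist":0,"gripper":0.05},{"linear":[0,0,0],"twist":0,"gripper":0.05},{"linear":[0,0,0],"twist":0,"gripper":0.05}]'
```

```text
time: 4.17
tool_pos: [0.4916, -0.2569, 0.0975]
ee_rot: [-3.142, -0.0, 2.316]
wrist_force: [-0.7, -0.3, 0.2]
width: 0.0135
```

```bash
python3 -m inch '[{"linear":[0,0,0],"twist":-0.08,"gripper":0.05},{"linear":[0,0,0],"twist":-0.16,"gripper":0.05},{"linear":[0,0,0],"twist":-0.24,"gripper":0.05},{"linear":[0,0,0],"twist":-0.32,"gripper":0.05},{"linear":[0,0,0],"twist":-0.4,"gripper":0.05},{"linear":[0,0,0],"twist":-0.48,"gripper":0.05},{"linear":[0,0,0],"twist":-0.56,"gripper":0.05},{"linear":[0,0,0],"twist":-0.62,"gripper":0.05},{"linear":[0,0,0],"twist":-0.655,"gripper":0.05},{"linear":[0,0,0],"twist":-0.655,"gripper":0.05}]'
python3 -m inch '[{"linear":[0,0,0],"twist":0,"gripper":0.05},{"linear":[0,0,0],"twist":0,"gripper":0.05}]'
python3 - <<'E'
from bench import robot
from h import *
o=robot.get_obs();s=robot.snapshot("wrist");pickle.dump((o,s),open("pics/w2.pkl","wb"))
cv2.imwrite("pics/w2.png",s["image"][:,:,::-1]);print(o["tool_pos"],np.degrees(o["ee_rot"]),o["wrist_force"],o["wrist_torque"])
E
```

```text
time: 5.0
tool_pos: [0.492, -0.2568, 0.0975]
ee_rot: [3.141, -0.0, 1.629]
wrist_force: [0.6, 0.1, -0.1]
width: 0.0137
time: 5.17
tool_pos: [0.492, -0.2568, 0.0975]
ee_rot: [3.141, -0.0, 1.631]
wrist_force: [1.2, 0.7, -0.7]
width: 0.0139
[ 0.49195195 -0.25675475  0.09753662] [ 1.79952153e+02 -5.50572094e-03  9.34409329e+01] [ 1.16282357  0.67195876 -0.73430268] [ 0.00711753 -0.23116518 -0.0371357 ]
```

View pics/w2.png

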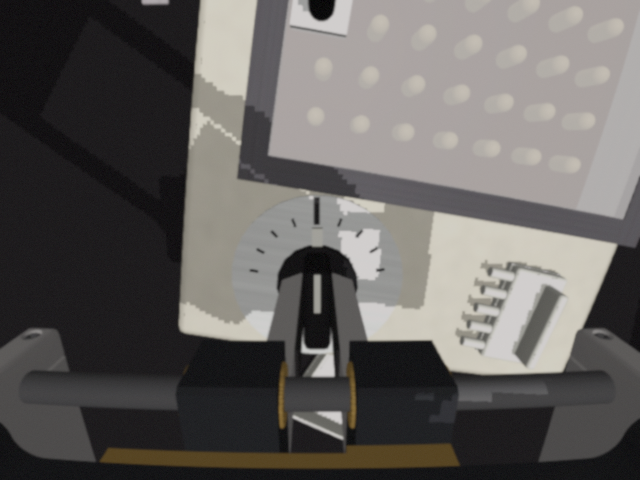

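The wrist view shows the pointer, at (317,237), in line with the long tick at (317,210). I'll release, rise and check.

```bash
python3 -m inch '[{"linear":[0,0,0],"twist":0,"gripper":0.2},{"linear":[0,0,0],"twist":0,"gripper":0.3},{"linear":[0,0,0],"twist":0,"gripper":0.3},{"linear":[0,0,0],"twist":0,"gripper":0.3},{"linear":[0,0,0.2],"twist":0,"gripper":0.3},{"linear":[0,0,0.5],"twist":0,"gripper":0.3},{"linear":[0,0,0.8],"twist":0,"gripper":0.3},{"linear":[0,0,1],"twist":0,"gripper":0.3},{"linear":[0,0,1],"twist":0,"gripper":0.3}]'
python3 -m inch '[{"linear":[0,0,0.3],"twist":-0.08,"gripper":0.45},{"linear":[0,0.2,0.3],"twist":-0.16,"gripper":0.45},{"linear":[0,0.4,0.3],"twist":-0.16,"gripper":0.45},{"linear":[0,0.4,0.3],"twist":-0.16,"gripper":0.45},{"linear":[0,0.4,0.3],"twist":-0.16,"gripper":0.45}]'
python3 - <<'E'
from bench import robot
from h import *
o=robot.get_obs();s=robot.snapshot("wrist");pickle.dump((o,s),open("pics/w3.pkl","wb"))
cv2.imwrite("pics/w3.png",s["image"][:,:,::-1]);print(o["tool_pos"],np.degrees(o["ee_rot"]),o["wrist_force"],o["wrist_torque"])
s=robot.snapshot("side");pickle.dump(s,open("pics/s3.pkl","wb"))
cv2.imwrite("pics/s3.png",s["image"][:,:,::-1])
E
```

```text
time: 5.97
tool_pos: [0.4938, -0.2583, 0.2036]
ee_rot: [3.133, 0.006, 1.63]
wrist_force: [0.6, -1.1, 0.2]
width: 0.0282
time: 6.38
tool_pos: [0.4913, -0.2163, 0.2264]
ee_rot: [-3.14, -0.0, 1.464]
wrist_force: [0.3, -0.4, -0.1]
width: 0.0422
[ 0.49127336 -0.21626491  0.22641449] [-1.79919040e+02 -4.92190029e-03  8.38838553e+01] [ 0.27103192 -0.43960311 -0.09657111] [-0.03706433  0.08474566 -0.02232962]
```

View pics/w3.png

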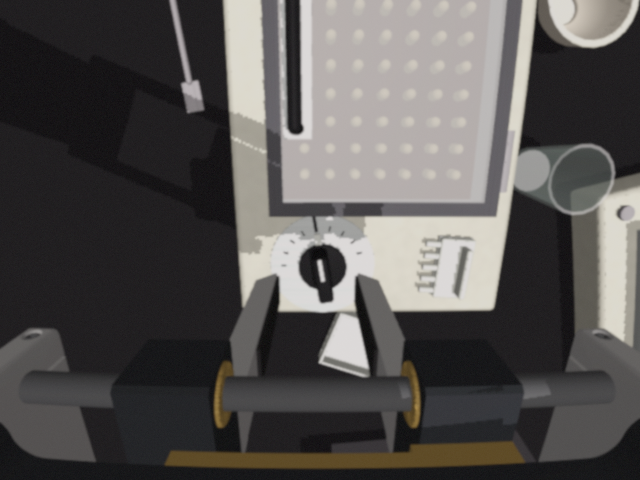

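View pics/s3.png

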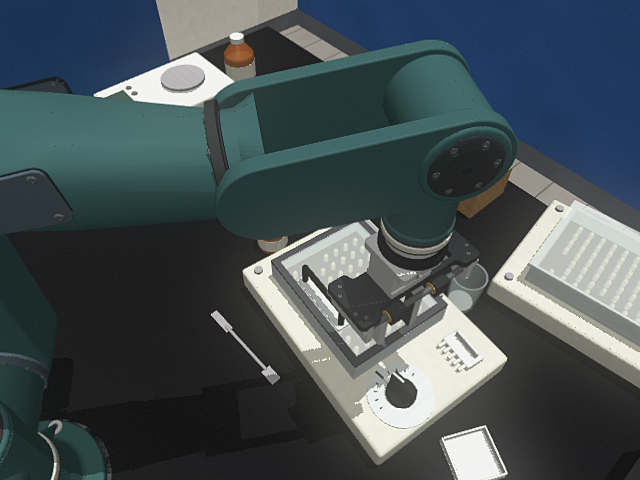

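The dial was left alone and is visible in both views, at (322,265) in the wrist view and (400,390) in the side view. I'll zoom in for the exact angle, and measure the handle's end at (297,128).

```bash
python3 - <<'E'
import cv2
i=cv2.imread("pics/w3.png");cv2.imwrite("pics/w3z.png",cv2.resize(i[195:315,250:400],None,fx=5,fy=5,interpolation=cv2.INTER_CUBIC))
E
```

```text
(no output)
```

View pics/w3z.png

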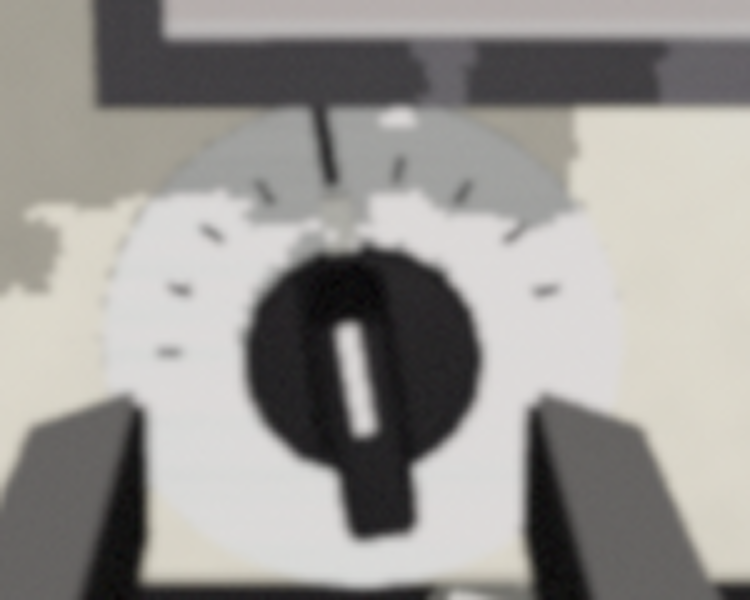

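```bash
python3 - <<'E'
from h import *
o,s=pickle.load(open("pics/w3.pkl","rb"))
z=lambda u,v:(250+u/5-.4,195+v/5-.4)
g=plane(s,[z(244,358),z(482,358)],.071,o).mean(0);print("disc",g)
t=plane(s,[z(317,108),z(331,185)],.0615,o);st=plane(s,[z(347,322),z(365,437)],.103,o);p=plane(s,[z(337,195),z(340,228)],.063,o)
a=lambda d:np.degrees(np.arctan2(d[1],d[0]))
print(t,st,p)
print("tickdir",a(t[0]-t[1]),"stripedir",a(st[0]-st[1]))
for c in (np.r_[.4921,-.2567],g[:2]):
  print([a(q[:2]-c) for q in (*t,*p)])
# gray/short tick contrast
h=plane(s,[(297,129),(293,3)],.145,o);print("handle pts",h,a(h[1]-h[0]))
e=plane(s,[(269,214),(494,214)],.108,o);print("cover -y edge",e,a(e[1]-e[0]))
E
```

```text
disc [ 0.49287047 -0.25523392  0.071     ]
[[ 0.48911846 -0.20707361  0.0615    ]
 [ 0.49013004 -0.22256926  0.0615    ]] [[ 0.49166958 -0.23576263  0.103     ]
 [ 0.4925556  -0.25760957  0.103     ]] [[ 0.49111843 -0.22427009  0.063     ]
 [ 0.49098448 -0.23096592  0.063     ]]
tickdir 93.73505947509962 stripedir 92.3223967331449
[np.float64(93.43818246086832), np.float64(93.30333565277729), np.float64(91.73366386862351), np.float64(92.48210838761236)]
[np.float64(94.45472300788062), np.float64(94.79564342733647), np.float64(93.23853066047432), np.float64(94.44381562871402)]
handle pts [[ 0.4882684  -0.12771308  0.145     ]
 [ 0.49485063 -0.05264207  0.145     ]] 84.98911549514422
cover -y edge [[ 0.45529884 -0.1906595   0.108     ]
 [ 0.64033306 -0.21021724  0.108     ]] -6.0336444973726655
```

The dial pointer is within about 1° of the tick. Next I move over the handle.

```bash
python3 -m inch '[{"linear":[0.01,0.4,0],"twist":0,"gripper":0.45},{"linear":[0.01,0.8,0],"twist":0,"gripper":0.45},{"linear":[0.01,0.9,0],"twist":0,"gripper":0.45},{"linear":[0.01,0.9,0],"twist":0,"gripper":0.45}]'
python3 -m inch '[{"linear":[0.01,0.3,0],"twist":0,"gripper":0.45},{"linear":[0.01,0.49,0],"twist":0,"gripper":0.45},{"linear":[0.01,0.49,0],"twist":0,"gripper":0.45},{"linear":[0.01,0.49,0],"twist":0,"gripper":0.45},{"linear":[0.01,0.49,0],"twist":0,"gripper":0.45}]'
python3 - <<'E'
from bench import robot
from h import *
o=robot.get_obs();s=robot.snapshot("wrist");pickle.dump((o,s),open("pics/w4.pkl","wb"))
cv2.imwrite("pics/w4.png",s["image"][:,:,::-1]);print(o["tool_pos"],np.degrees(o["ee_rot"]))
s=robot.snapshot("side");cv2.imwrite("pics/s4.png",s["image"][:,:,::-1])
E
```

```text
time: 6.82
tool_pos: [0.4926, -0.1254, 0.2272]
ee_rot: [-3.141, -0.0, 1.465]
wrist_force: [-0.1, -0.5, 0.4]
width: 0.0425
time: 7.23
tool_pos: [0.4938, -0.0796, 0.2272]
ee_rot: [-3.141, 0.001, 1.461]
wrist_force: [0.2, -0.1, 0.2]
width: 0.0424
[ 0.49375023 -0.07959729  0.2272135 ] [-1.79985964e+02  7.20958904e-02  8.37076004e+01]
```

View pics/w4.png

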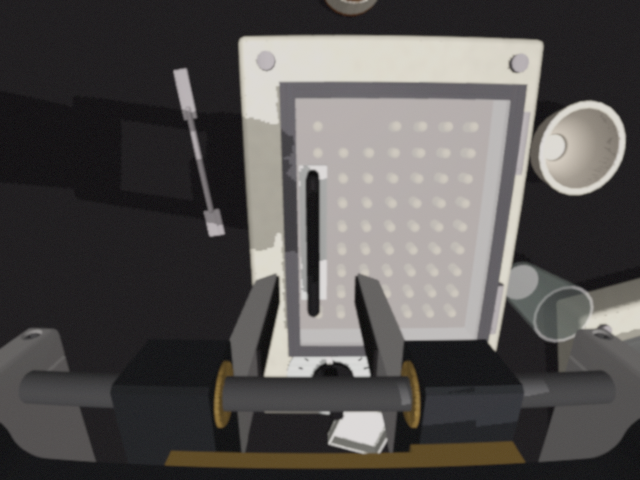

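View pics/s4.png

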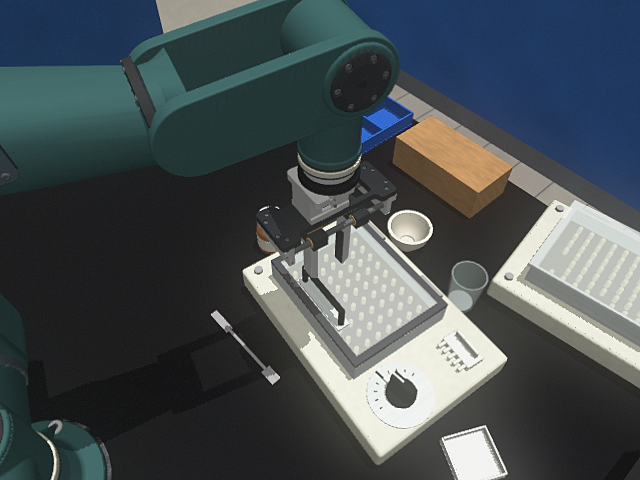

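```bash
python3 - <<'E'
from h import *
o,s=pickle.load(open("pics/w4.pkl","rb"))
h=plane(s,[(313,175),(313.5,312)],.148,o);print(h,h.mean(0),np.linalg.norm(h[0]-h[1]))
w=plane(s,[(306,240),(320.5,240)],.145,o);print(w.mean(0),w)
E
```

```text
[[ 0.49826759 -0.02224205  0.148     ]
 [ 0.48686341 -0.12556403  0.148     ]] [ 0.4925655  -0.07390304  0.148     ] 0.10394944621402866
[ 0.49308007 -0.06906199  0.145     ] [[ 0.48785352 -0.06848356  0.145     ]
 [ 0.49830663 -0.06964043  0.145     ]]
```

The handle's middle is at about (0.4923, -0.075). I'll descend and close on it.

```bash
python3 -m inch '[{"linear":[-0.01,0.04,-0.3],"twist":0,"gripper":0.45},{"linear":[-0.01,0.04,-0.55],"twist":0,"gripper":0.45},{"linear":[-0.01,0.04,-0.7],"twist":0,"gripper":0.45},{"linear":[-0.01,0.04,-0.7],"twist":0,"gripper":0.45},{"linear":[-0.01,0.04,-0.79],"twist":0,"gripper":0.45},{"linear":[-0.01,0.04,-0.79],"twist":0,"gripper":0.45},{"linear":[-0.01,0.04,-0.79],"twist":0,"gripper":0.45},{"linear":[-0.01,0.04,-0.79],"twist":0,"gripper":0.45}]'
python3 -c "
from bench import robot
import cv2
cv2.imwrite('pics/s5.png',cv2.resize(robot.snapshot('side')['image'][190:390,200:460,::-1],None,fx=3,fy=3))"
```

```text
time: 8.0
tool_pos: [0.4934, -0.0743, 0.1498]
ee_rot: [3.139, 0.0, 1.462]
wrist_force: [0.1, -0.3, 0.6]
width: 0.0421
```

View pics/s5.png

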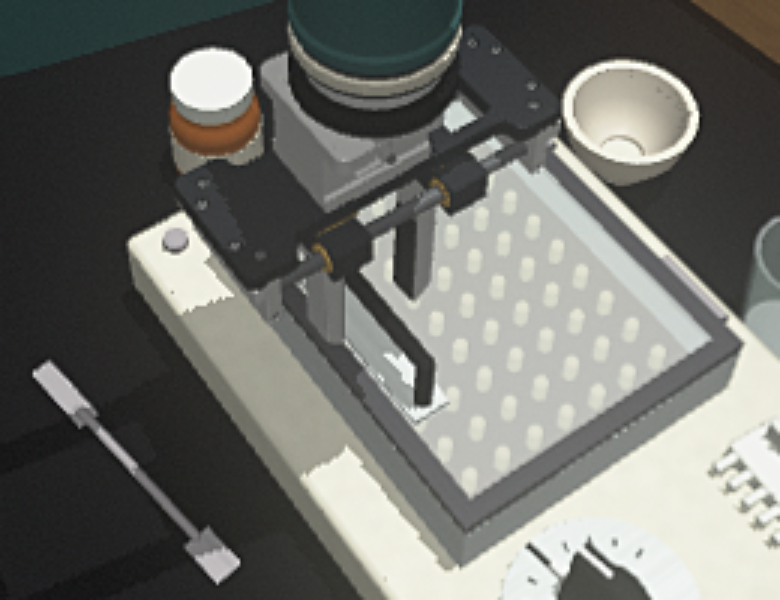

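The fingers straddle the bar, at crop positions (325,300) and (415,260), and clear the rim. I'll close.

```bash
python3 -m inch '[{"linear":[-0.01,0,-0.02],"twist":0,"gripper":0.3},{"linear":[-0.01,0,-0.02],"twist":0,"gripper":0.2},{"linear":[-0.01,0,-0.02],"twist":0,"gripper":0.1},{"linear":[-0.01,0,-0.02],"twist":0,"gripper":0.02},{"linear":[-0.01,0,-0.02],"twist":0,"gripper":0.02},{"linear":[-0.01,0,-0.02],"twist":0,"gripper":0.02},{"linear":[-0.01,0,-0.02],"twist":0,"gripper":0.02},{"linear":[-0.01,0,-0.02],"twist":0,"gripper":0.02}]'
```

```text
time: 8.72
tool_pos: [0.4913, -0.0738, 0.1465]
ee_rot: [-3.141, -0.0, 1.463]
wrist_force: [-2.0, -0.0, 1.2]
width: 0.0091
```

Gripped. Now lift along the arc, first to 20°.

```bash
python3 -m inch '[{"linear":[0.02,0,0.07],"twist":0,"gripper":0.02},{"linear":[0.044,-0.005,0.142],"twist":0,"gripper":0.02},{"linear":[0.07,-0.008,0.212],"twist":0,"gripper":0.02},{"linear":[0.1,-0.011,0.28],"twist":0,"gripper":0.02},{"linear":[0.134,-0.014,0.347],"twist":0,"gripper":0.02},{"linear":[0.169,-0.018,0.412],"twist":0,"gripper":0.02},{"linear":[0.207,-0.022,0.476],"twist":0,"gripper":0.02},{"linear":[0.249,-0.026,0.538],"twist":0,"gripper":0.02},{"linear":[0.249,-0.026,0.538],"twist":0,"gripper":0.02},{"linear":[0.249,-0.026,0.538],"twist":0,"gripper":0.02}]'
python3 -c "
from bench import robot
import cv2
cv2.imwrite('pics/s6.png',cv2.resize(robot.snapshot('side')['image'][140:390,180:490,::-1],None,fx=2.4,fy=2.4))"
```

```text
time: 9.55
tool_pos: [0.5162, -0.0764, 0.2019]
ee_rot: [-3.141, 0.0, 1.462]
wrist_force: [-6.3, 0.6, 0.1]
width: 0.0094
```

View pics/s6.png

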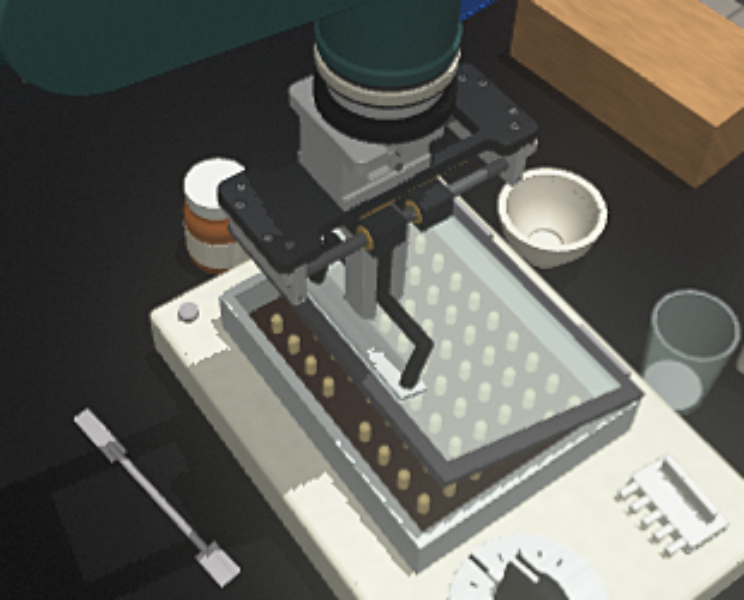

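```bash
python3 -m inch '[{"linear":[0.044,-0.005,0.059],"twist":0,"gripper":0.02},{"linear":[0.09,-0.009,0.118],"twist":0,"gripper":0.02},{"linear":[0.138,-0.015,0.174],"twist":0,"gripper":0.02},{"linear":[0.19,-0.02,0.228],"twist":0,"gripper":0.02},{"linear":[0.243,-0.026,0.279],"twist":0,"gripper":0.02},{"linear":[0.298,-0.031,0.329],"twist":0,"gripper":0.02},{"linear":[0.356,-0.038,0.375],"twist":0,"gripper":0.02},{"linear":[0.417,-0.044,0.42],"twist":0,"gripper":0.02},{"linear":[0.417,-0.044,0.42],"twist":0,"gripper":0.02},{"linear":[0.417,-0.044,0.42],"twist":0,"gripper":0.02}]'
python3 - <<'E'
from bench import robot
from h import *
o=robot.get_obs();print(o["tool_pos"],o["wrist_force"],o["wrist_torque"])
for n in("side","scene"):
  s=robot.snapshot(n);pickle.dump(s,open(f"pics/{n}7.pkl","wb"));cv2.imwrite(f"pics/{n}7.png",s["image"][:,:,::-1])
i=cv2.imread("pics/side7.png");cv2.imwrite("pics/side7z.png",cv2.resize(i[140:390,180:490],None,fx=2.4,fy=2.4,interpolation=cv2.INTER_CUBIC))
E
```

```text
time: 10.43
tool_pos: [0.5582, -0.0809, 0.2457]
ee_rot: [3.14, 0.0, 1.462]
wrist_force: [-7.5, 0.5, 4.1]
width: 0.0092
[ 0.55815541 -0.08085798  0.24566781] [-7.54920515  0.51052732  4.12090894] [0.04816998 1.52183986 0.00453737]
```

View pics/side7z.png

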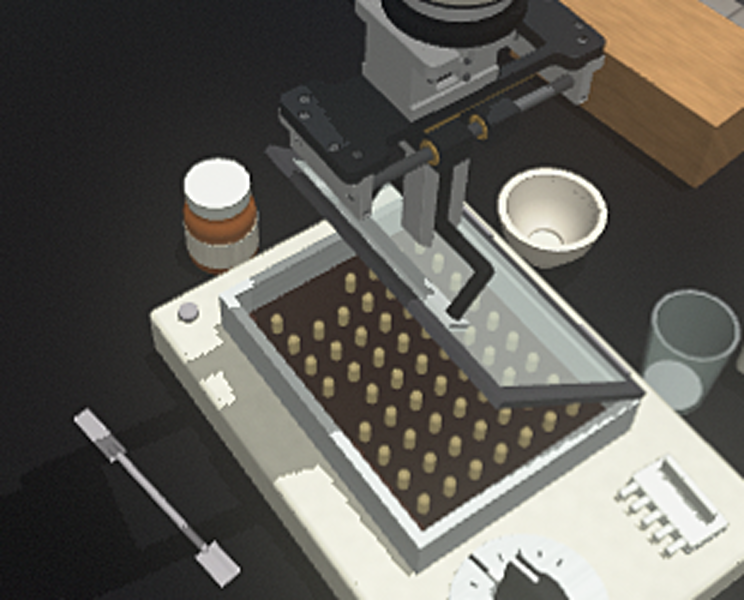

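View pics/scene7.png

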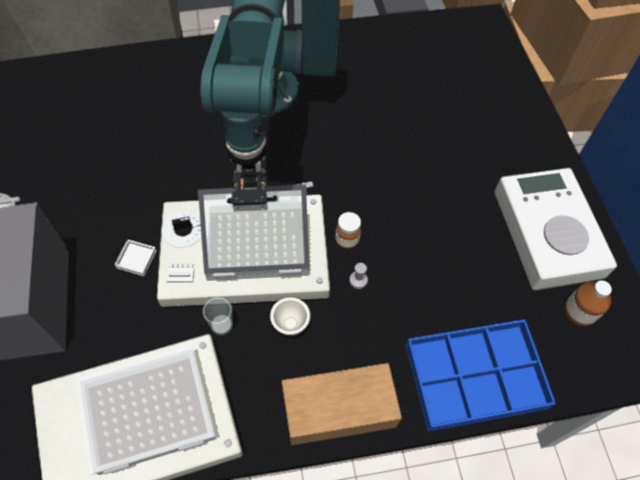

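The cover is up with the capsules exposed, the loose things look unmoved, and the handle is between the fingers at (440,210) in the crop. I'll measure the opening angle from the cover's near side edge.

```bash
python3 - <<'E'
import cv2
a=cv2.imread("pics/side0.png")[250:390,300:460];b=cv2.imread("pics/side7.png")[250:390,300:460]
for n,i in(("a",a),("b",b)):cv2.imwrite(f"pics/z7{n}.png",cv2.resize(i,None,fx=4.25,fy=4.25,interpolation=cv2.INTER_CUBIC)[:595])
E
```

```text
(no output)
```

View pics/z7a.png

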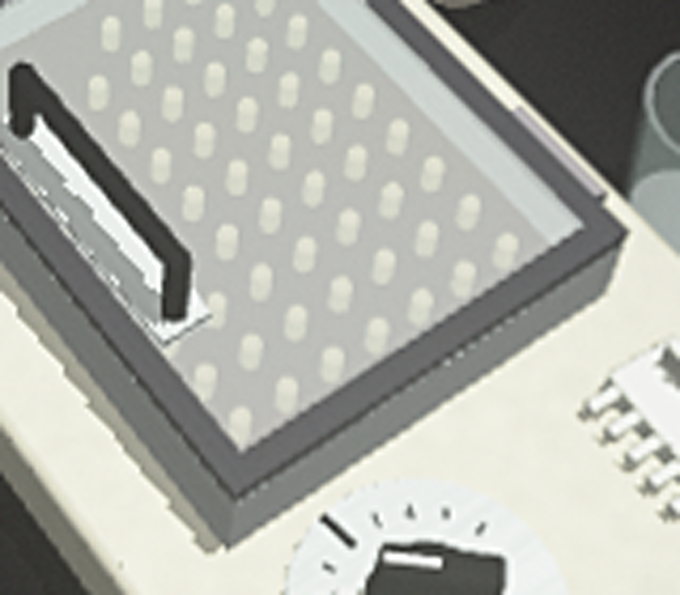

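View pics/z7b.png

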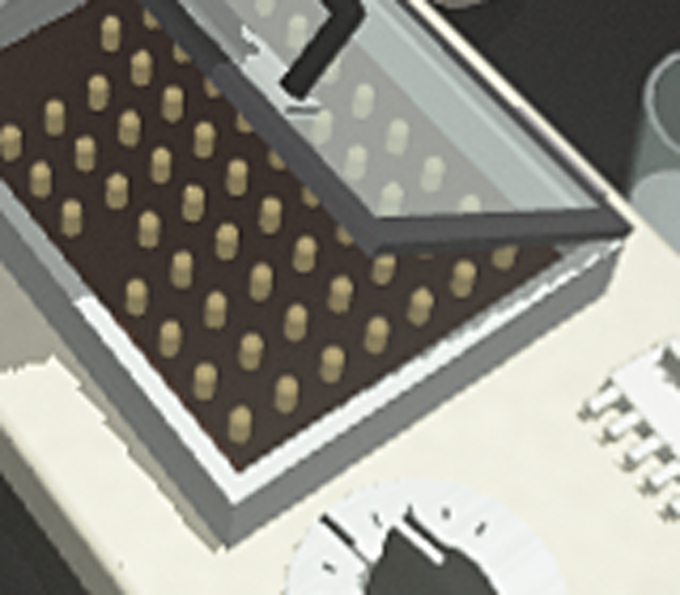

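```bash
python3 - <<'E'
from h import *
s=pickle.load(open("pics/side0.pkl","rb"))
z=lambda u,v:(300+u/4.25-.38,250+v/4.25-.38)
yaw=np.radians(-6.03);X=np.r_[np.cos(yaw),np.sin(yaw),0];Y=np.r_[-np.sin(yaw),np.cos(yaw),0]
O=np.r_[.5635,-.0815,0]; c,R=cam(s)
def vp(uv,off):
    n=und(s,[uv])[0];d=R@np.r_[n,1]
    t=(off-(c-O)@Y)/(d@Y);P=c+t*d-O;return P@X,P[2]
H=np.r_[.095,.100]
e=plane(s,[z(237,492),z(628,232)],.107);print(((e-O)@X),((e-O)@Y))
off=((e-O)@Y).mean()
for nm,a,bs,of in(("corner",z(237,492),[z(375,250),z(372,254),z(378,246)],off),("handle end",z(183,256),[z(358,12),z(362,12)],-.049)):
    A=np.array(vp(a,of))
    for b in bs:
        B=np.array(vp(b,of))
        f=lambda P:np.degrees(np.arctan2(P[1]-H[1],-(P[0]-H[0])))
        print(nm,A,B,f(A),f(B),f(B)-f(A),np.linalg.norm(A-H),np.linalg.norm(B-H))
E
```

```text
[-0.09558262  0.0920358 ] [-0.12116727 -0.12184542]
corner [-0.09591797  0.10798477] [-0.05001603  0.22546193] 2.394886625682286 40.865018891441395 38.470132265759105 0.19108486784849454 0.19175595228660494
corner [-0.09591797  0.10798477] [-0.05104507  0.22402066] 2.394886625682286 40.337730516868326 37.942843891186044 0.19108486784849454 0.19159929128353498
corner [-0.09591797  0.10798477] [-0.04898904  0.22690016] 2.394886625682286 41.39031397312281 38.995427347440526 0.19108486784849454 0.1919283581882144
handle end [-0.06742041  0.14041122] [0.00163931 0.23323686] 13.97185587091907 54.980603887543715 41.008748016624644 0.167372205857496 0.16269074330280872
handle end [-0.06742041  0.14041122] [0.00359165 0.23180117] 13.97185587091907 55.25744655416439 41.28559068324532 0.167372205857496 0.16039648928585923
```

```bash
python3 - <<'E'
import cv2,numpy as np
b=cv2.imread("pics/side7.png")[240:320,350:460].astype(float)
b=np.clip(b*2.2-60,0,255).astype('uint8')
cv2.imwrite("pics/z8.png",cv2.resize(b,None,fx=7,fy=7,interpolation=cv2.INTER_CUBIC))
a=cv2.imread("pics/side0.png")[310:390,330:440].astype(float)
a=np.clip(a*2.2-60,0,255).astype('uint8')
cv2.imwrite("pics/z8a.png",cv2.resize(a,None,fx=7,fy=7,interpolation=cv2.INTER_CUBIC))
E
```

```text
(no output)
```

View pics/z8.png

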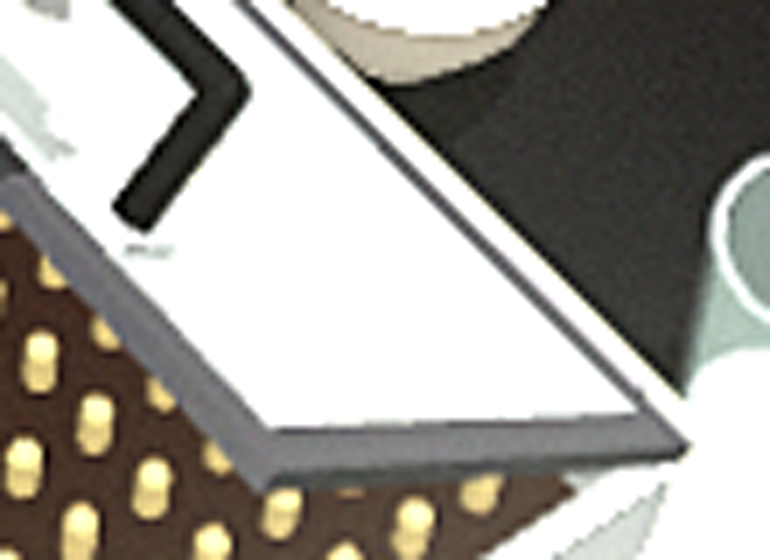

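View pics/z8a.png

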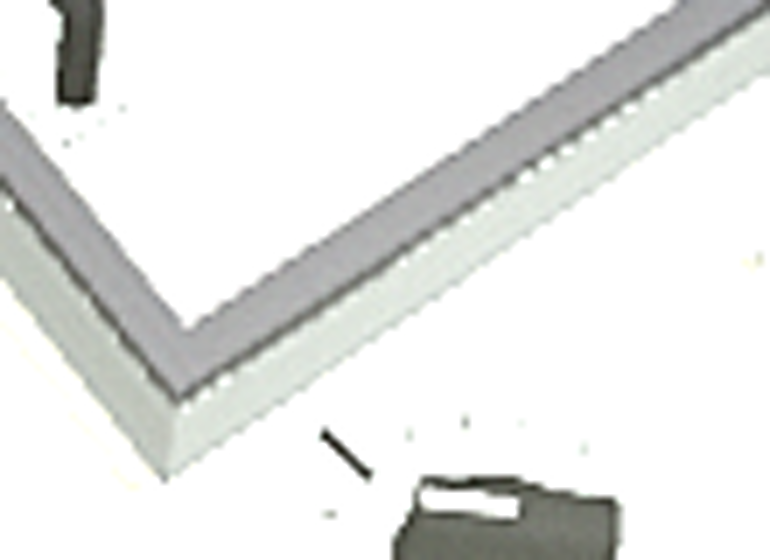

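```bash
python3 - <<'E'
from h import *
s=pickle.load(open("pics/side0.pkl","rb"))
zo=lambda u,v:(350+u/7-.43,240+v/7-.43); zc=lambda u,v:(330+u/7-.43,310+v/7-.43)
yaw=np.radians(-6.03);X=np.r_[np.cos(yaw),np.sin(yaw),0];Y=np.r_[-np.sin(yaw),np.cos(yaw),0]
O=np.r_[.5635,-.0815,0]; c,R=cam(s)
def vp(uv,off):
    n=und(s,[uv])[0];d=R@np.r_[n,1]
    t=(off-(c-O)@Y)/(d@Y);P=c+t*d-O;return np.array([P@X,P[2]])
f=lambda P:np.degrees(np.arctan2(P[1]-.100,-(P[0]-.095)))
for nm,a,b,z in(("top",zc(179,388),zo(272,476),.109),("bot",zc(178,401),zo(263,491),.104),("in",zc(185,328),zo(275,429),.109),("hand",(300+191/4.25-.38,250+254/4.25-.38),zo(248,92),.145)):
    of=(plane(s,[a],z)[0]-O)@Y
    A,B=vp(a,of),vp(b,of)
    print(nm,of,A,B,f(B)-f(A),np.hypot(*(A-[.095,.1])),np.hypot(*(B-[.095,.1])))
from bench import robot;o=robot.get_obs();P=o["tool_pos"]-[0,0,.003]-O;print(P@X,P[2],f((P@X,P[2]))-14.93, o["tool_pos"])
E
```

```text
top -0.12115959767580578 [-0.09618564  0.109     ] [-0.04882183  0.22611156] 38.551026443038836 0.1913973590982398 0.19128210449972236
bot -0.1216806827350849 [-0.09646791  0.104     ] [-0.05112994  0.22349602] 39.0047160423453 0.19150969231529436 0.1913249210919657
in -0.11088652412638327 [-0.08671575  0.109     ] [-0.03870119  0.22041736] 39.17221171557178 0.18193848883375138 0.1799342923637838
hand -0.052103020080013836 [-0.06639956  0.145     ] [0.00076433 0.23655997] 39.8126214807225 0.1675554165342838 0.16591861679717768
-0.005640320835740333 0.24246683690350196 39.83214759693715 [ 0.55790123 -0.08080956  0.24546684]
```

Vision gives about 39° and the TCP about 39.8°. A small nudge up, slightly outward, also relieves the 8 N radial push.

```bash
python3 -m inch '[{"linear":[0.004,0,0.01],"twist":0,"gripper":0.02},{"linear":[0.008,-0.001,0.018],"twist":0,"gripper":0.02},{"linear":[0.008,-0.001,0.018],"twist":0,"gripper":0.02},{"linear":[0.008,-0.001,0.018],"twist":0,"gripper":0.02},{"linear":[0.008,-0.001,0.018],"twist":0,"gripper":0.02},{"linear":[0.008,-0.001,0.018],"twist":0,"gripper":0.02}]'
python3 - <<'E'
from bench import robot
from h import *
s=robot.snapshot("side");cv2.imwrite("pics/side9.png",s["image"][:,:,::-1])
b=np.clip(s["image"][240:320,350:460,::-1].astype(float)*2.2-60,0,255).astype('uint8')
cv2.imwrite("pics/z9.png",cv2.resize(b,None,fx=7,fy=7,interpolation=cv2.INTER_CUBIC))
E
```

```text
time: 11.03
tool_pos: [0.5588, -0.0809, 0.2462]
ee_rot: [3.141, 0.0, 1.462]
wrist_force: [-5.3, -0.6, 1.8]
width: 0.0093
```

View pics/z9.png

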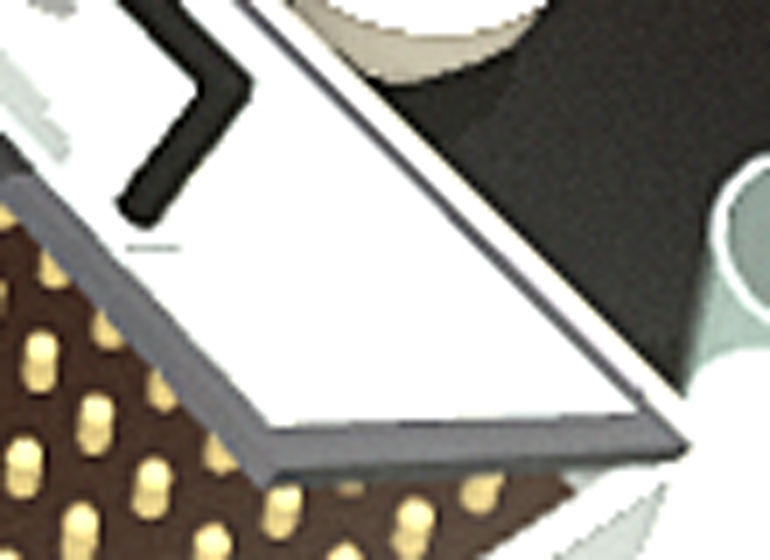

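View pics/side9.png

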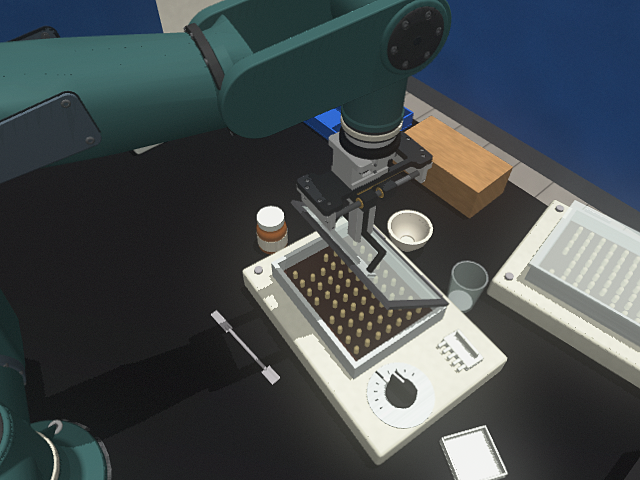

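The cover is at about 39.5–40°, held and stable, and the dial and loose things are unchanged. Handing in.

```bash
python3 -c "
from bench import robot
o=robot.get_obs();print(o['tool_pos'],o['width'],o['wrist_force']);print(robot.close_job())"
```

```text
[ 0.55883609 -0.08093466  0.24613118] 0.009036890360972829 [-6.09965763  0.52793886  2.42046565]
the job is handed in; nothing more can be done
None
```

I turned the dial clockwise about 39° to the long tick and released it. I then lifted the cover by its bar handle to about 40° and handed the job in at about 11 s with the fingers still holding it.

**Dial:** the wrist picture after release shows the pointer roughly 1° past the tick. In the later side pictures the dial looked unchanged, though I did not measure it again.

**Cover angle:** before the last nudge the checks disagreed slightly. The cover's corners and handle in the side picture gave 38.6–39.8°, and the TCP position gave 39.8°. I then raised it an estimated 0.4°, judged from the picture by eye, so it should be within about 1° of 40°.

**Grip and forces:** the fingers read 9 mm on the 10 mm bar, and the wrist force was about 6–7 N, mostly the hold pushing slightly towards the hinge. The highest force I saw in the readings was about 9 N.

**Loose things:** in the last side picture, the jar, mortar, beaker, comb, tray and spatula showed no shift. The tamper was hidden behind the arm there, but it stood in its place in the scene picture taken just before the final nudge.

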